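# Feel along the key row of the drying box and release the latched key

## Robot

A 7-joint arm with a two-finger parallel gripper is mounted at the origin on the work surface. World frame = base frame: x ahead of the robot, y to its left, z up, the work surface at z = 0. Lengths are in m, angles in rad, forces in N, time in s.
With the tool pointing down it reaches from about 0.425 to 0.925 m from the base axis. Payload 6.8 kg.
Tool frame: the origin (TCP) lies on the mounting face of the last link; the fingertips stand 173 mm ahead of it and the grasp point (between the pads) lies 155 mm ahead of it; z points along the fingers, y is the direction in which the jaws open and shut (so a half turn about z gives the same grasp; the last joint's range is limited). The gripper opens to 85 mm and grips with 20 to 120 N. Pads are 22 mm wide; open, the fingers measure 114 mm over their backs; the gripper's body (76 mm by 85 mm) begins 54 mm behind the grasp point. The pads swing forward as they close: fully open they stand 13 mm farther back than shut.
Start: joints at [-1.265, 0.477, 0.022, 1.555, -0.011, 1.109, -0.083], TCP at [0.271, 0.618, 0.405] pointing down, gripper open.
Joint ranges: [-2.96, 2.96], [-0.34, 2.1], [-1.41, 1.46], [0.24, 2.44], [-1.37, 4.51], [0.17, 1.92], [-2.96, 2.96]. Speed limits (rad/s): [2.39, 2.39, 3.14, 3.14, 3.14, 3.14, 3.14].

## Interface

Orientations are given as a unit quaternion [w, x, y, z].
In Python, from station import sensors, read_camera, bot gives the robot as it stands. The module is installed in compiled form; this text tells all that it offers.
- The arm moves only by the tool play_rows, never from a script. Its argument "commands" is a list of rows, each a list of 4 numbers: the shift along the tool's x, y, z in m, then the turn about the tool's z in degrees. A call has 1 to 20 rows; each row shifts and turns the commanded pose from where the row before left it, along the tool's axes as they then stand; what a row does not reach is not made up. A row lasts 1/10 s, in which the tool goes at most 50 mm and 8.59 degrees, less where a joint would pass 70% of its speed; a pose out of reach is approached as far as the arm can. A call with a gripper value outside its range is refused whole. "claw" is the finger opening in m, from 0 to 0.0854, set as the call begins (left out, the last holds). The fingers move at their own pace and stop on an object; "force" is the grip in N (left out, the last holds). Time passes only in rows, so rows that do not move let the fingers close. It gives the time, the measured TCP pose, the force and the opening at its end, in the units of the state.
- sensors.get_obs(): the state, without advancing time (a new reading comes with each control period).
- read_camera(name): name is "scene" or "top"; returns a dict with "frame" (384x512x3 uint8, blue, green, red), "depth" (384x512 float32, m along the optical axis (not along the pixel's ray), 0 where there is no reading), "fx", "fy", "cx", "cy" (pixels), "rvec" (rotation vector, rad) and "tvec" (3), from world to camera coordinates, as OpenCV has them. Camera axes: x right, y down, z forward; pixel columns grow to the right and rows downward; lengths in m; the calibration is good to about 2 mm. A picture is of the moment at which its call begins.
- bot.hand_in(): hands the job in, once; it reports no verdict.
The state is a dict: "t": time; "q": joint angles; "joint_vel": joint speeds; "joint_torque": joint torques, N m; "eef_pos": TCP position; "tool_rot": TCP orientation; "contact_force": force on the tool from outside, world axes, zero at the start; "torque": the same for the moment, N m; "gripper_width": opening from 0.0 (shut) to 1.0 (fully open).
Only numpy, scipy, OpenCV 4.12 (cv2) and the standard library are available. Lean on these libraries where they do the work, as an engineer would, in place of code of your own. Each camera call takes 0.05 s, during which the arm holds its last target.

## Task

One of the four identical keys on the drying box's console was left latched down. With a fingertip, lightly tap all four keys one after another, starting with the key next to the round knob, to feel which one is already latched, without releasing it yet. Then press that key firmly home so that it lets go and comes up like the rest; leave the other keys unpressed, lift nothing, and do not disturb the things lying around.

Things in the scene. Friction and masses are not known exactly. Their poses are not given: they have to be found in the camera images.
- console: grey key console of the bench drying box, fixed to the table: 170 mm (x) by 370 mm (y), flat top 45 mm above the table; origin under its centre on the table, z up, x away from the robot. A round knob (40 mm across, 22 mm tall) stands at the +y end of its top, 145 mm from the centre. The four keys stand in one row along y, 20 mm to the -x side of the centre line, at y = +49, -7, -63 and -119 mm: the first key is the one next to the knob
- unit_a: one of the four identical key units, fixed in the console; which unit stands in which place of the row changes. Origin at the key's centre, level with the console's top (45 mm above the table), axes as the console's. The key cap is white, 36 mm (x) by 30 mm (y); its flat top is 16 mm above this origin when up, 11 mm when latched, 7 mm when pressed home
- key_a (a joint): how far this key is down, in m: 0 up, about 0.005 when latched down, 0.009 pressed home. An up key is a spring: it starts to move at 2 N, and at 5 mm down (about 8 N) it is no longer a light tap but a press. A light tap is 2 to 5 N. A latched key gives less than 1 mm up to about 7 N; pressed home (about 13 N; 16 N is ample) for some 0.3 s its catch lets go, and it rises to 0 when the finger leaves
- unit_b: another key unit, same as unit_a's description in every size
- key_b (a joint): how far this key is down, in m, as for key_a
- unit_c: another key unit, same as unit_a's description in every size
- key_c (a joint): how far this key is down, in m, as for key_a
- unit_d: another key unit, same as unit_a's description in every size
- key_d (a joint): how far this key is down, in m, as for key_a
- mould_a: loose gold and silver moulding sample, 80 x 130 mm, 40 mm high, behind the console; origin under its centre
- mould_b: loose purple and gold moulding sample, 80 x 160 mm, 40 mm high, beside the knob end of the console; origin under its centre
- jar: loose lidded jar, 56 mm across, 70 mm tall, in front of the console; origin under its centre
- tin: loose steel paint tin, 84 mm across, 85 mm tall, behind the console; origin under its centre
- brush: loose paint brush, 200 x 42 mm, 20 mm high, lying in front of the console; origin under its middle, x along its length
- knife: loose palette knife about 200 mm long, lying beside the end of the console away from the knob; origin under its middle, x along its length
- pot: loose small black pigment pot, 38 mm across, 36 mm tall, standing on the console behind the keys; origin under its centre

How it is judged:
On the way, in this order (a step that is already met when the one before it is completed fails the run):
1. a finger lightly taps the first key from the knob (over 0.5 N) while the latched key is still latched (value of joint key_a above 0.004 m and ((y of unit_a in the frame of console between 0.029 and 0.069 m and contact force between the fingers and unit_a above 0.5 N) or (y of unit_b in the frame of console between 0.029 and 0.069 m and contact force between the fingers and unit_b above 0.5 N) or (y of unit_c in the frame of console between 0.029 and 0.069 m and contact force between the fingers and unit_c above 0.5 N) or (y of unit_d in the frame of console between 0.029 and 0.069 m and contact force between the fingers and unit_d above 0.5 N))).
2. a finger lightly taps the second key from the knob (over 0.5 N) while the latched key is still latched (value of joint key_a above 0.004 m and ((y of unit_a in the frame of console between -0.027 and 0.013 m and contact force between the fingers and unit_a above 0.5 N) or (y of unit_b in the frame of console between -0.027 and 0.013 m and contact force between the fingers and unit_b above 0.5 N) or (y of unit_c in the frame of console between -0.027 and 0.013 m and contact force between the fingers and unit_c above 0.5 N) or (y of unit_d in the frame of console between -0.027 and 0.013 m and contact force between the fingers and unit_d above 0.5 N))).
3. a finger lightly taps the third key from the knob (over 0.5 N) while the latched key is still latched (value of joint key_a above 0.004 m and ((y of unit_a in the frame of console between -0.083 and -0.043 m and contact force between the fingers and unit_a above 0.5 N) or (y of unit_b in the frame of console between -0.083 and -0.043 m and contact force between the fingers and unit_b above 0.5 N) or (y of unit_c in the frame of console between -0.083 and -0.043 m and contact force between the fingers and unit_c above 0.5 N) or (y of unit_d in the frame of console between -0.083 and -0.043 m and contact force between the fingers and unit_d above 0.5 N))).
4. a finger lightly taps the fourth key from the knob (over 0.5 N) while the latched key is still latched (value of joint key_a above 0.004 m and ((y of unit_a in the frame of console between -0.139 and -0.099 m and contact force between the fingers and unit_a above 0.5 N) or (y of unit_b in the frame of console between -0.139 and -0.099 m and contact force between the fingers and unit_b above 0.5 N) or (y of unit_c in the frame of console between -0.139 and -0.099 m and contact force between the fingers and unit_c above 0.5 N) or (y of unit_d in the frame of console between -0.139 and -0.099 m and contact force between the fingers and unit_d above 0.5 N))).
5. the latched key is released and has come up, all four keys up (value of joint each of key_a, key_b, key_c, key_d below 0.001 m), for 0.2 s.
At the end, for the whole second after the job is handed in: all four keys stand up (each less than 1 mm down) (all of step 5); the robot touches nothing.
It fails at once if a key that is not latched is pressed 5 mm or more down (value of joint any of key_b, key_c, key_d above 0.005 m).
It fails at once if a loose thing is lifted, or moved more than 20 mm (distance of any of mould_a, mould_b, jar, tin, brush, knife, pot from where it was at the start of the episode above 0.02 m).
It also fails if it takes over 51 s, if anything falls off the work surface, if the arm or the gripper's body presses on something with over 40 N, if the wrist force passes 120 N, or if a joint passes its speed limit or range.

## Working session

There is one attempt and no reset: what is moved stays moved. The work goes in short steps, Python scripts to look and compute and a tool call to move; the robot and the scene stay as the last step left them, time stands still between calls to the robot, and variables do not carry over. Pictures are saved under pics/ and viewed, and the job is handed in when it is done.

Besides the shell and the picture viewer there is one more tool, called after "Request:" as name(argument=value, ...), one argument or row to a line, values as JSON. play_rows: Moves the arm, as the interface text tells. Its arguments: {"type":"object","properties":{"commands":{"type":"array"},"claw":{"type":"number"},"force":{"type":"number"}},"required":["commands"]}

```bash
mkdir -p pics
cat > h.py <<'E'
import numpy as np, cv2
from station import sensors, read_camera, bot
def RT(c):
    R,_=cv2.Rodrigues(np.array(c["rvec"],float)); return R,np.array(c["tvec"],float).ravel()
def ray(c,u,v,z):
    R,t=RT(c); d=R.T@np.array([(u-c["cx"])/c["fx"],(v-c["cy"])/c["fy"],1]); o=-R.T@t
    return o+d*(z-o[2])/d[2]
def proj(c,p):
    R,t=RT(c); q=R@np.array(p)+t; return c["cx"]+c["fx"]*q[0]/q[2], c["cy"]+c["fy"]*q[1]/q[2]
def cloud(c):
    R,t=RT(c); h,w=c["depth"].shape; u,v=np.meshgrid(np.arange(w),np.arange(h)); d=c["depth"]
    P=np.stack([(u-c["cx"])/c["fx"]*d,(v-c["cy"])/c["fy"]*d,d],-1)
    return (P-t)@R
E
python3 - <<'E'
from h import *
import pickle
for n in("scene","top"):
    c=read_camera(n); cv2.imwrite(f"pics/{n}0.png",c["frame"]); pickle.dump(c,open(n+"0.pkl","wb"))
    R,t=RT(c); print(n,-R.T@t,R[2],c["fx"])
o=sensors.get_obs(); print({k:np.round(v,3) for k,v in o.items()})
E
```

```text
scene [1.18649633 0.48105973 0.61430747] [-0.6592969  -0.46520824 -0.59068511] 388.88429448495117
top [0.44537146 0.04958603 1.32864271] [ 0.10801078 -0.01003204 -0.9940991 ] 468.2565078637199
{'t': np.float64(0.1), 'q': array([-1.265,  0.478,  0.022,  1.556, -0.011,  1.109, -0.083]), 'joint_vel': array([-0.   , -0.002,  0.   , -0.001,  0.001, -0.002, -0.001]), 'joint_torque': array([ 4.0000e-03, -5.9776e+01,  1.6140e+00, -2.8195e+01,  1.3000e-02,
        5.0000e-03, -0.0000e+00]), 'eef_pos': array([0.271, 0.618, 0.404]), 'tool_rot': array([-0.   ,  0.205,  0.979, -0.001]), 'contact_force': array([ 0.17 , -0.038,  0.532]), 'torque': array([-0.056,  0.008,  0.016]), 'gripper_width': np.float64(1.004)}
```

View pics/scene0.png

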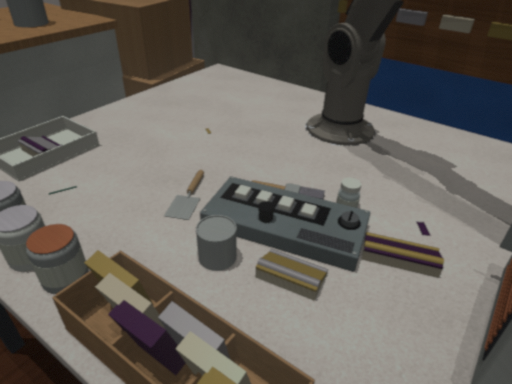

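View pics/top0.png

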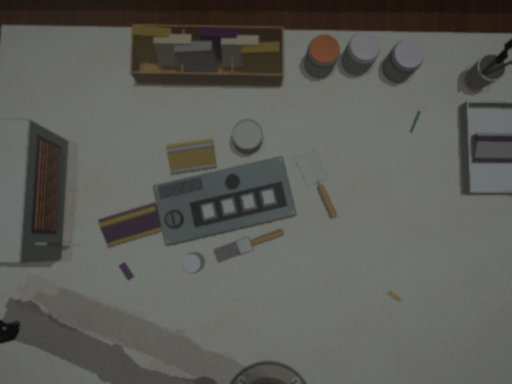

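The top view shows the knob at (174,219) and the white keys at (208,210), (228,206), (248,202) and (268,197). The pot is at (232,181). The jar at (192,262) and the brush at (245,246) lie in front of the console.

```bash
cat > m.py <<'E'
from h import *
import pickle
res={}
for n,roi in(("top",(195,185,285,225)),("scene",(228,180,325,222))):
    c=pickle.load(open(n+"0.pkl","rb")); f=c["frame"]; x0,y0,x1,y1=roi
    g=cv2.resize(f[y0:y1,x0:x1],None,fx=8,fy=8,interpolation=cv2.INTER_CUBIC); cv2.imwrite(f"pics/{n}_zoom.png",g)
    hsv=cv2.cvtColor(f,cv2.COLOR_BGR2GRAY); m=np.zeros_like(hsv); 
    th=140 if n=="top" else 140
    m[y0:y1,x0:x1]=(hsv[y0:y1,x0:x1]>th)*255
    k,l,s,ce=cv2.connectedComponentsWithStats(m)
    P=cloud(c)
    for i in range(1,k):
        if s[i,4]<25: continue
        p=P[l==i]; u,v=ce[i]; print(n,np.round(ce[i],1),s[i,2:],"ray",np.round(ray(c,u,v,.061),4),"depthmed",np.round(np.median(p,0),4), "zpct",np.round(np.percentile(p[:,2],[25,75,90]),4))
        res.setdefault(n,[]).append(ray(c,u,v,.061))
E
python3 m.py
```

```text
scene [300.1 182.6] [ 67  10 332] ray [0.457  0.1048 0.061 ] depthmed [3.722e-01 7.200e-02 2.000e-04] zpct [-0.0007  0.001   0.0017]
scene [242.7 189.5] [13  8 74] ray [0.5701 0.0091 0.061 ] depthmed [0.5703 0.0088 0.0611] zpct [0.0605 0.0617 0.0626]
scene [264.  194.9] [13  9 80] ray [0.5562 0.0632 0.061 ] depthmed [0.5569 0.0632 0.0611] zpct [0.0605 0.0618 0.0624]
scene [285.8 200.8] [13 10 85] ray [0.5436 0.1174 0.061 ] depthmed [0.5446 0.117  0.0612] zpct [0.0607 0.062  0.0624]
scene [308.4 208.5] [13 10 88] ray [0.5364 0.1745 0.061 ] depthmed [0.5305 0.1717 0.0561] zpct [0.0556 0.0567 0.0574]
```

```bash
sed -i 's/th=140 if n=="top"/th=105 if n=="top"/' m.py; python3 m.py | grep top
python3 - <<'E'
from h import *
import pickle
c=pickle.load(open("top0.pkl","rb")); P=cloud(c); f=c["frame"]
x,y=np.meshgrid(np.arange(512),np.arange(384))
m=(abs(P[...,2]-.045)<.004)&(x>140)&(x<305)&(y>150)&(y<250)
m=cv2.morphologyEx(m.astype(np.uint8),cv2.MORPH_CLOSE,np.ones((5,5)))
k,l,s,ce=cv2.connectedComponentsWithStats(m); i=1+np.argmax(s[1:,4])
pts=P[l==i][:,:2]; r=cv2.minAreaRect((pts*1000).astype(np.float32)); print(r)
for nm,z,roi in(("pot",.081,(222,170,243,192)),("knob",.067,(160,205,188,233)),):
    x0,y0,x1,y1=roi; Q=P[y0:y1,x0:x1].reshape(-1,3); q=Q[abs(Q[:,2]-z)<.006]; print(nm,len(q),q.mean(0))
cv2.imwrite("pics/topz.png",cv2.resize(f[150:280,90:350],None,fx=3,fy=3,interpolation=cv2.INTER_CUBIC))
E
```

```text
top [268.1 196.5] [ 11  12 102] ray [0.5685 0.0056 0.061 ] depthmed [0.5686 0.0058 0.0612] zpct [0.0591 0.0626 0.0637]
top [248.  201.2] [ 11  13 102] ray [0.555 0.06  0.061] depthmed [0.5554 0.0601 0.0606] zpct [0.0588 0.0621 0.0639]
top [227.9 205.7] [11 12 99] ray [0.5419 0.1143 0.061 ] depthmed [0.5413 0.1141 0.0608] zpct [0.0595 0.0628 0.0644]
top [207.8 210.6] [11 12 97] ray [0.5278 0.1684 0.061 ] depthmed [0.5277 0.1684 0.0562] zpct [0.0541 0.0577 0.0592]
top [278.5 222.8] [15  5 46] ray [ 0.4975 -0.0233  0.061 ] depthmed [ 0.4993 -0.0282  0.0008] zpct [-0.0016  0.0019  0.0035]
((533.1820068359375, 142.75057983398438), (215.12353515625, 413.98870849609375), 13.85202407836914)
pot 149 [0.61017251 0.10385273 0.0810051 ]
knob 137 [0.50589959 0.26239177 0.06409724]
```

View pics/topz.png

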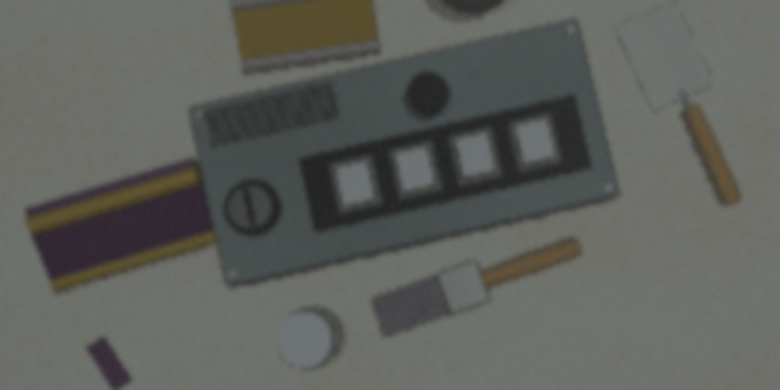

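Both views agree on the keys. K1, next to the knob, reads about 56 mm high and the others about 61 mm, so K1 looks latched; I'll confirm it by tapping. The console is yawed about 13.8°. First I'll close the fingers and turn the tool so its y axis lies along console x.

Request:
play_rows(
  commands=[
    [0, 0, 0, 7.5],
    [0, 0, 0, 7.5],
    [0, 0, 0, 7.5],
    [0, 0, 0, 7.5],
    [0, 0, 0, 7.5],
    [0, 0, 0, 7.5],
    [0, 0, 0, 7.5],
    [0, 0, 0, 0],
    [0, 0, 0, 0],
  ],
  claw=0,
  force=40,
)

```text
t: 1.0
eef_pos: [0.2712, 0.618, 0.4044]
tool_rot: [0.0, 0.616, 0.788, -0.0]
contact_force: [0.0, -0.3, 0.4]
gripper_width: 0.001
```

```bash
cat > d.py <<'E'
from h import *
from scipy.spatial.transform import Rotation as Ro
o=sensors.get_obs(); q=np.array(o["tool_rot"]); R=Ro.from_quat(q[[1,2,3,0]]).as_matrix(); p=np.array(o["eef_pos"])
K=np.array([[.529,.170],[.5427,.1157],[.556,.0617],[.569,.0075]])
print("t",o["t"],"pos",np.round(p,4),"tipz",round(p[2]-.173,4),"yaw_y",np.degrees(np.arctan2(R[1,1],R[0,1])),"z",R[:,2].round(3),"F",np.round(o["contact_force"],2),"w",o["gripper_width"])
for i,k in enumerate(K): print("K",i+1,"tool delta", np.round(R.T@(np.r_[k,.25]-p),4))
E
python3 d.py
```

```text
t 1.0 pos [0.2712 0.618  0.4044] tipz 0.2314 yaw_y 13.999848018985135 z [-0.    -0.001 -1.   ] F [ 0.05 -0.34  0.36] w 0.0010684217154106202
K 1 tool delta [-0.497   0.1418  0.1546]
K 2 tool delta [-0.553   0.1419  0.1547]
K 3 tool delta [-0.6086  0.1418  0.1547]
K 4 tool delta [-0.6643  0.1413  0.1547]
```

Request:
play_rows(
  commands=[
    [-0.031, 0.0089, 0, 0],
    [-0.031, 0.0089, 0, 0],
    [-0.031, 0.0089, 0, 0],
    [-0.031, 0.0089, 0, 0],
    [-0.031, 0.0089, 0, 0],
    [-0.031, 0.0089, 0, 0],
    [-0.031, 0.0089, 0, 0],
    [-0.031, 0.0089, 0, 0],
    [-0.031, 0.0089, 0, 0],
    [-0.031, 0.0089, 0, 0],
    [-0.031, 0.0089, 0, 0],
    [-0.031, 0.0089, 0, 0],
    [-0.031, 0.0089, 0, 0],
    [-0.031, 0.0089, 0, 0],
    [-0.031, 0.0089, 0, 0],
    [-0.031, 0.0089, 0, 0],
    [0, 0, 0, 0],
    [0, 0, 0, 0],
  ],
)

```text
t: 2.8
eef_pos: [0.5281, 0.1696, 0.4047]
tool_rot: [-0.0, 0.617, 0.787, 0.0]
contact_force: [-0.1, 1.0, -0.2]
gripper_width: 0.001
```

```bash
python3 d.py
```

```text
t 2.8 pos [0.5281 0.1696 0.4047] tipz 0.2317 yaw_y 13.801610628259713 z [-0.  0. -1.] F [-0.13  1.02 -0.21] w 0.0005640347168469576
K 1 tool delta [1.000e-04 9.000e-04 1.547e-01]
K 2 tool delta [-0.0559  0.0013  0.1547]
K 3 tool delta [-0.1115  0.0013  0.1547]
K 4 tool delta [-0.1672  0.001   0.1546]
```

Request:
play_rows(
  commands=[
    [0, 0.001, 0.02, 0],
    [0, 0, 0.025, 0],
    [0, 0, 0.025, 0],
    [0, 0, 0.025, 0],
    [0, 0, 0.025, 0],
    [0, 0, 0.02, 0],
    [0, 0, 0.015, 0],
    [0, 0, 0.007, 0],
    [0, 0, 0, 0],
    [0, 0, 0, 0],
    [0, 0, 0, 0],
  ],
)

```text
t: 3.9
eef_pos: [0.5293, 0.1707, 0.2437]
tool_rot: [0.0, 0.617, 0.787, 0.001]
contact_force: [-0.5, -0.2, -0.9]
gripper_width: -0.003
```

```bash
python3 d.py
python3 - <<'E'
from h import *
for n in("scene","top"):
    c=read_camera(n); cv2.imwrite(f"pics/{n}1.png",cv2.resize(c["frame"][130:290,130:370],None,fx=3,fy=3))
E
```

```text
t 3.9 pos [0.5293 0.1707 0.2437] tipz 0.0707 yaw_y 13.799559558019038 z [ 0.002  0.001 -1.   ] F [-0.53 -0.15 -0.95] w -0.0026025635801619133
K 1 tool delta [-0.0006 -0.0005 -0.0063]
K 2 tool delta [-0.0566 -0.0001 -0.0064]
K 3 tool delta [-1.122e-01 -1.000e-04 -6.400e-03]
K 4 tool delta [-0.168  -0.0004 -0.0064]
```

View pics/scene1.png

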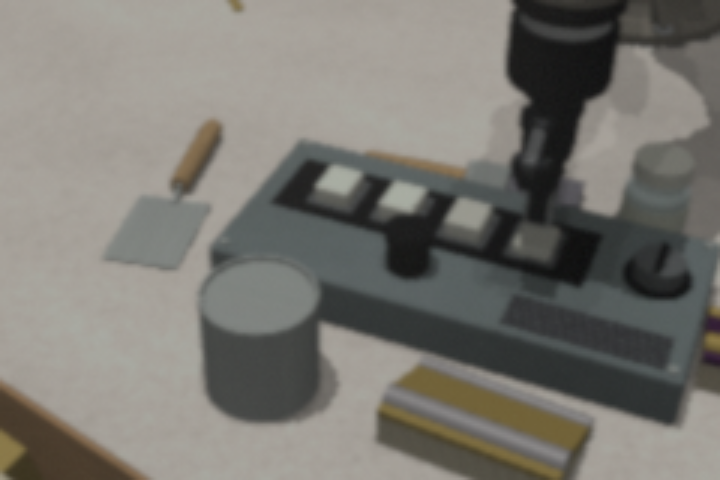

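The closed finger is over the first key, at about (537,235) in this crop. I'll approach it in small steps.

Request:
play_rows(
  commands=[
    [0, 0, 0.005, 0],
    [0, 0, 0.005, 0],
    [0, 0, 0.002, 0],
    [0, 0, 0, 0],
    [0, 0, 0, 0],
    [0, 0, 0, 0],
  ],
)

```text
t: 4.6
eef_pos: [0.529, 0.1705, 0.2308]
tool_rot: [0.0, 0.617, 0.787, 0.0]
contact_force: [0.3, -0.0, -0.0]
gripper_width: -0.001
```

Request:
play_rows(
  commands=[
    [0, 0, 0.001, 0],
    [0, 0, 0, 0],
    [0, 0, 0, 0],
  ],
)

```text
t: 4.9
eef_pos: [0.5289, 0.1705, 0.2297]
tool_rot: [-0.0, 0.617, 0.787, 0.0]
contact_force: [0.3, -0.3, -0.3]
gripper_width: -0.001
```

Request:
play_rows(
  commands=[
    [0, 0, 0.0007, 0],
    [0, 0, 0, 0],
    [0, 0, 0, 0],
  ],
)

```text
t: 5.2
eef_pos: [0.5289, 0.1705, 0.2291]
tool_rot: [0.0, 0.617, 0.787, 0.0]
contact_force: [0.3, -0.1, 1.9]
gripper_width: -0.0
```

Request:
play_rows(
  commands=[
    [0, 0, 0.0005, 0],
    [0, 0, 0, 0],
    [0, 0, 0, 0],
  ],
)

```text
t: 5.5
eef_pos: [0.529, 0.1705, 0.2288]
tool_rot: [-0.0, 0.617, 0.787, 0.0]
contact_force: [-1.4, -0.6, 5.8]
gripper_width: -0.0
```

There is no contact until 56 mm, then about 6 N with only 0.3 mm of give, so the first key is the latched one. I'll lift off and tap the others.

Request:
play_rows(
  commands=[
    [0, 0, -0.005, 0],
    [0, 0, -0.011, 0],
    [-0.014, 0, 0, 0],
    [-0.014, 0, 0, 0],
    [-0.014, 0, 0, 0],
    [-0.014, 0, 0, 0],
    [0, 0, 0, 0],
    [0, 0, 0, 0],
  ],
)

```text
t: 6.3
eef_pos: [0.5423, 0.1155, 0.2443]
tool_rot: [-0.0, 0.618, 0.786, -0.0]
contact_force: [0.1, 0.8, -0.5]
gripper_width: 0.001
```

```bash
python3 d.py
python3 - <<'E'
from h import *
c=read_camera("scene"); cv2.imwrite("pics/scene2.png",cv2.resize(c["frame"][130:290,130:370],None,fx=3,fy=3))
P=cloud(c)[198:216,300:318].reshape(-1,3); g=cv2.cvtColor(c["frame"],cv2.COLOR_BGR2GRAY)[198:216,300:318].ravel()
print(np.median(P[g>130],0),(g>130).sum())
E
```

```text
t 6.3 pos [0.5423 0.1155 0.2443] tipz 0.0713 yaw_y 13.709396677028899 z [-0.  0. -1.] F [ 0.06  0.81 -0.51] w 0.0006389860678236224
K 1 tool delta [ 0.0561 -0.0001 -0.0057]
K 2 tool delta [ 0.0001  0.0004 -0.0057]
K 3 tool delta [-0.0555  0.0005 -0.0057]
K 4 tool delta [-0.1113  0.0003 -0.0057]
[nan nan nan] 0
  return _methods._mean(a, axis=axis, dtype=dtype,
  ret = um.true_divide(
```

View pics/scene2.png

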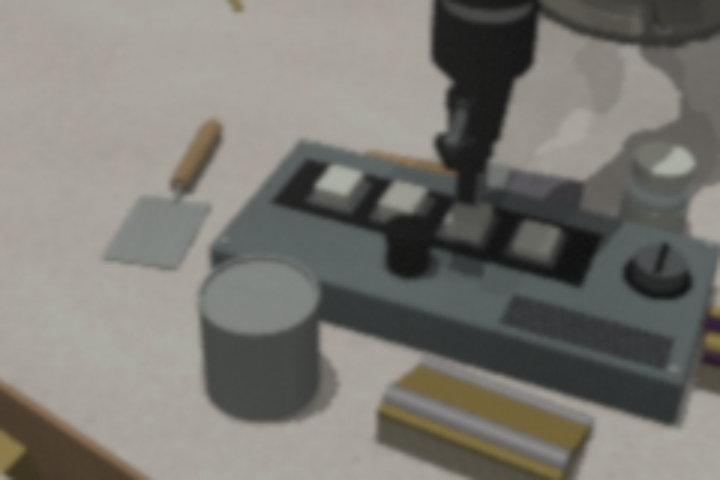

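The finger is over key 2, at about (470,210) in this crop. Key 1, at (537,240), is in shadow and still looks low.

Request:
play_rows(
  commands=[
    [0, 0, 0.005, 0],
    [0, 0, 0.004, 0],
    [0, 0, 0.0005, 0],
    [0, 0, 0, 0],
    [0, 0, 0, 0],
    [0, 0, 0, 0],
  ],
)

```text
t: 6.95
eef_pos: [0.5422, 0.1161, 0.235]
tool_rot: [0.0, 0.617, 0.787, -0.0]
contact_force: [-0.5, 0.6, -0.7]
gripper_width: -0.004
```

Request:
play_rows(
  commands=[
    [0, 0, 0.001, 0],
    [0, 0, 0, 0],
    [0, 0, 0, 0],
  ],
)

```text
t: 7.25
eef_pos: [0.5423, 0.1161, 0.2342]
tool_rot: [0.0, 0.617, 0.787, 0.0]
contact_force: [-0.6, -0.0, 2.1]
gripper_width: 0.002
```

Request:
play_rows(
  commands=[
    [0, 0, 0.0008, 0],
    [0, 0, 0, 0],
    [0, 0, 0, 0],
  ],
)

```text
t: 7.55
eef_pos: [0.5423, 0.1161, 0.2333]
tool_rot: [0.0, 0.617, 0.787, 0.0]
contact_force: [-0.6, -0.8, 3.4]
gripper_width: 0.001
```

Key 2 was contacted at full height with 3.4 N and gives like a spring, so it is up. Next is key 3.

Request:
play_rows(
  commands=[
    [0, 0, -0.005, 0],
    [0, 0, -0.006, 0],
    [-0.014, 0.0003, 0, 0],
    [-0.014, 0, 0, 0],
    [-0.014, 0, 0, 0],
    [-0.0138, 0, 0, 0],
    [0, 0, 0, 0],
    [0, 0, 0, 0],
  ],
)

```text
t: 8.35
eef_pos: [0.5559, 0.0614, 0.2441]
tool_rot: [-0.0, 0.618, 0.786, -0.0]
contact_force: [-0.5, 0.5, 0.2]
gripper_width: 0.004
```

Request:
play_rows(
  commands=[
    [0, 0, 0.005, 0],
    [0, 0, 0.004, 0],
    [0, 0, 0.0005, 0],
    [0, 0, 0, 0],
    [0, 0, 0, 0],
    [0, 0, 0, 0],
  ],
)

```text
t: 8.95
eef_pos: [0.5558, 0.0619, 0.2347]
tool_rot: [0.0, 0.617, 0.787, -0.0]
contact_force: [0.1, -0.4, -0.1]
gripper_width: 0.001
```

Request:
play_rows(
  commands=[
    [0, 0, 0.0008, 0],
    [0, 0, 0, 0],
    [0, 0, 0, 0],
  ],
)

```text
t: 9.25
eef_pos: [0.5559, 0.0619, 0.234]
tool_rot: [0.0, 0.617, 0.787, 0.0]
contact_force: [0.0, -0.2, 2.7]
gripper_width: -0.003
```

Request:
play_rows(
  commands=[
    [0, 0, 0.0007, 0],
    [0, 0, 0, 0],
    [0, 0, 0, 0],
  ],
)

```text
t: 9.55
eef_pos: [0.5559, 0.0619, 0.2333]
tool_rot: [0.0, 0.617, 0.787, 0.0]
contact_force: [-1.0, -1.1, 3.3]
gripper_width: -0.004
```

Request:
play_rows(
  commands=[
    [0, 0, -0.005, 0],
    [0, 0, -0.006, 0],
    [-0.014, 0, 0, 0],
    [-0.014, 0, 0, 0],
    [-0.014, 0, 0, 0],
    [-0.014, 0, 0, 0],
    [0, 0, 0, 0],
    [0, 0, 0, 0],
  ],
)

```text
t: 10.35
eef_pos: [0.5692, 0.007, 0.244]
tool_rot: [-0.0, 0.618, 0.786, -0.0]
contact_force: [-0.5, 1.3, -0.2]
gripper_width: -0.002
```

Request:
play_rows(
  commands=[
    [0, 0, 0.005, 0],
    [0, 0, 0.004, 0],
    [0, 0, 0.0005, 0],
    [0, 0, 0, 0],
    [0, 0, 0, 0],
    [0, 0, 0, 0],
  ],
)

```text
t: 10.95
eef_pos: [0.5692, 0.0076, 0.2347]
tool_rot: [0.0, 0.617, 0.787, -0.0]
contact_force: [0.1, -0.1, 0.1]
gripper_width: -0.0
```

Request:
play_rows(
  commands=[
    [0, 0, 0.0008, 0],
    [0, 0, 0, 0],
    [0, 0, 0, 0],
  ],
)

```text
t: 11.25
eef_pos: [0.5692, 0.0075, 0.234]
tool_rot: [0.0, 0.617, 0.787, 0.0]
contact_force: [-1.1, 0.0, 1.7]
gripper_width: 0.005
```

Request:
play_rows(
  commands=[
    [0, 0, 0.0007, 0],
    [0, 0, 0, 0],
    [0, 0, 0, 0],
  ],
)

```text
t: 11.55
eef_pos: [0.5692, 0.0075, 0.2333]
tool_rot: [0.0, 0.617, 0.787, -0.0]
contact_force: [-0.7, -0.2, 3.9]
gripper_width: 0.001
```

Request:
play_rows(
  commands=[
    [0, 0, -0.005, 0],
    [0, 0, -0.006, 0],
    [0.021, 0, 0, 0],
    [0.021, 0, 0, 0],
    [0.021, 0, 0, 0],
    [0.021, 0, 0, 0],
    [0.021, 0, 0, 0],
    [0.021, 0, 0, 0],
    [0.021, 0, 0, 0],
    [0.021, 0, 0, 0],
    [0, 0, 0, 0],
    [0, 0, 0, 0],
  ],
)

```text
t: 12.75
eef_pos: [0.5291, 0.1709, 0.2444]
tool_rot: [0.0, 0.617, 0.787, 0.0]
contact_force: [-0.5, -0.0, -0.1]
gripper_width: -0.002
```

```bash
python3 d.py
```

```text
t 12.75 pos [0.5291 0.1709 0.2444] tipz 0.0714 yaw_y 13.848228683295222 z [ 0. -0. -1.] F [-0.5  -0.04 -0.09] w -0.002079094108233979
K 1 tool delta [-0.0008 -0.0003 -0.0056]
K 2 tool delta [-0.0568  0.     -0.0056]
K 3 tool delta [-0.1124 -0.     -0.0056]
K 4 tool delta [-0.1682 -0.0004 -0.0055]
```

Keys 2 to 4 are all up and springy, which confirms the first key is latched. I'll press it in steps.

Request:
play_rows(
  commands=[
    [0, 0, 0.006, 0],
    [0, 0, 0.006, 0],
    [0, 0, 0.003, 0],
    [0, 0, 0.001, 0],
    [0, 0, 0.001, 0],
    [0, 0, 0, 0],
  ],
)

```text
t: 13.35
eef_pos: [0.5292, 0.1697, 0.2274]
tool_rot: [-0.0, 0.618, 0.786, -0.001]
contact_force: [-3.5, -2.0, 8.3]
gripper_width: 0.003
```

Request:
play_rows(
  commands=[
    [0, 0, 0.001, 0],
    [0, 0, 0.001, 0],
    [0, 0, 0, 0],
  ],
)

```text
t: 13.65
eef_pos: [0.5292, 0.1697, 0.2257]
tool_rot: [-0.0, 0.618, 0.786, -0.0]
contact_force: [-3.9, -2.4, 12.0]
gripper_width: 0.003
```

Request:
play_rows(
  commands=[
    [0, 0, 0.0008, 0],
    [0, 0, 0.0004, 0],
    [0, 0, 0, 0],
    [0, 0, 0, 0],
  ],
)

```text
t: 14.05
eef_pos: [0.5292, 0.1696, 0.2254]
tool_rot: [-0.0, 0.618, 0.786, -0.0]
contact_force: [-6.7, -3.3, 21.2]
gripper_width: -0.0
```

Request:
play_rows(
  commands=[
    [0, 0, 0, 0],
    [0, 0, 0, 0],
    [0, 0, 0, 0],
    [0, 0, 0, 0],
    [0, 0, -0.003, 0],
    [0, 0, -0.004, 0],
    [0, 0, -0.01, 0],
    [0, 0, -0.025, 0],
    [0, 0, -0.03, 0],
    [0, 0, -0.03, 0],
    [0, 0, -0.03, 0],
    [0, 0, -0.03, 0],
    [0.03, 0, 0, 0],
    [0.03, 0, 0, 0],
    [0.03, 0, 0, 0],
    [0.03, 0, 0, 0],
    [0, 0, 0, 0],
    [0, 0, 0, 0],
  ],
)

```text
t: 15.85
eef_pos: [0.5003, 0.2876, 0.3858]
tool_rot: [0.0, 0.617, 0.787, -0.0]
contact_force: [0.2, -0.6, -0.4]
gripper_width: -0.001
```

```bash
python3 - <<'E'
from h import *
import pickle
for n in("scene","top"):
    c=read_camera(n); cv2.imwrite(f"pics/{n}3.png",cv2.resize(c["frame"][130:290,130:370],None,fx=3,fy=3)); pickle.dump(c,open(n+"0.pkl","wb"))
E
sed -i 's/th=105.*/th=95/' m.py; python3 m.py; python3 d.py|head -1
```

```text
top [268.  196.5] [ 13  14 139] ray [0.5686 0.0058 0.061 ] depthmed [0.5694 0.0058 0.0613] zpct [0.0591 0.0628 0.0643]
top [247.9 201. ] [ 13  15 135] ray [0.5555 0.0603 0.061 ] depthmed [0.5554 0.06   0.0612] zpct [0.059  0.0627 0.0641]
top [227.8 205.7] [ 12  14 136] ray [0.5418 0.1147 0.061 ] depthmed [0.5412 0.1142 0.0613] zpct [0.0594 0.0632 0.0644]
top [207.6 210.5] [ 12  14 136] ray [0.5282 0.1691 0.061 ] depthmed [0.5283 0.169  0.0607] zpct [0.059  0.0628 0.0647]
top [276.4 222.5] [22  6 72] ray [ 0.4981 -0.0175  0.061 ] depthmed [ 0.4994 -0.0226 -0.    ] zpct [-0.0018  0.0012  0.0025]
scene [278.1 186.5] [  92   21 1041] ray [0.5057 0.0704 0.061 ] depthmed [0.4499 0.0516 0.0199] zpct [0.0008 0.0468 0.0611]
scene [286.  200.9] [ 16  13 150] ray [0.5439 0.118  0.061 ] depthmed [0.5437 0.117  0.0605] zpct [0.0583 0.0615 0.0622]
scene [308.7 206.9] [ 16  13 156] ray [0.5307 0.172  0.061 ] depthmed [0.5295 0.1712 0.0607] zpct [0.0591 0.0617 0.0622]
scene [240.8 219. ] [ 29   7 119] ray [0.662  0.0746 0.061 ] depthmed [0.649  0.0705 0.0453] zpct [0.0446 0.0463 0.0822]
t 15.95 pos [0.501  0.2859 0.386 ] tipz 0.213 yaw_y 13.682025833147678 z [ 0.    -0.001 -1.   ] F [-0.05 -0.24 -0.02] w 0.0004953420097363099
```

View pics/scene3.png

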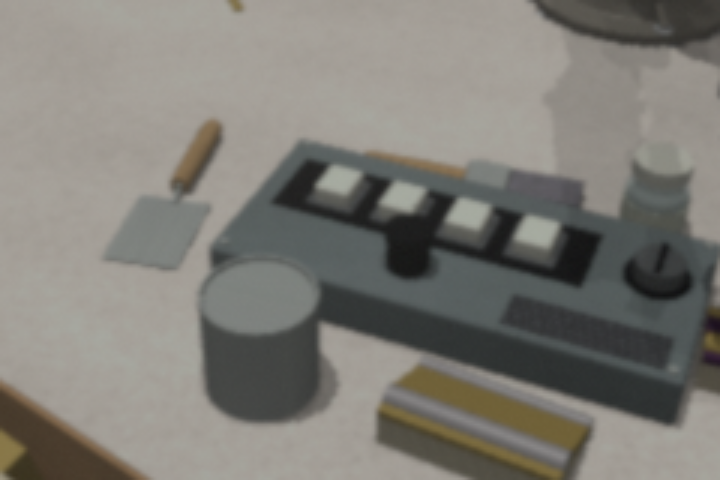

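All four keys now read about 61 mm; key 1, at (537,235) in this crop, was 56 mm before. Nothing else has moved and the arm is clear, so I'm handing in.

```bash
python3 -c "
from h import *
print(bot.hand_in()); print(sensors.get_obs()['t'])"
```

```text
the job is handed in; nothing more can be done
None
the job is handed in; nothing more can be done
```

The key next to the knob was the latched one; it has been released, and all four keys now stand up. I handed the job in at about 16 s of the 51 s allowed; it reports no verdict.

- **Taps:** I tapped the keys in order from the knob with the closed fingertips. The first key met the finger 5 mm lower than the others and gave only about 0.3 mm. Its tap read 5.8 N, slightly over the 2 to 5 N for a light tap but under the 7 N a latched key holds. Keys 2 to 4 read 3.3 to 3.9 N, were at full height, and gave like a spring for less than 1 mm.
- **Press:** I pressed the first key home and held it for over 0.4 s. The force reached about 21 N, more than the 16 N called ample but far below the limits.
- **Last checks:** In both cameras the first key's top rose from about 56 mm to 61 mm. Keys 2 to 4 also read 61 mm in the top camera; the final scene-camera measurement merged keys 3 and 4 with the background. I compared the loose things only by eye, in the scene picture, and none appeared moved. The arm was clear above the console with no contact force.

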